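# Pepper mill into the empty cell of the spice box

### The job

One of the six cells of the white spice box has no jar in it, so that the round cork mat on its floor shows. First feel down into that cell with the empty gripper's fingertips until they touch the cork, to be sure it is clear; then stand the dark wooden pepper mill upright on the mat in that cell and let go. Leave the white salt mill where it stands.

Things in the scene. Friction and masses are not known exactly. Their poses are not given: they have to be found in the camera images.
- pepper_mill: Dark brown wooden pepper mill standing upright and loose on the counter, 125 mm tall, about 0.2 kg, round about its z axis (up). Origin at the centre of its underside. Foot 50 mm across up to 22 mm high, narrowing to a straight barrel 38 mm across from 50 to 118 mm above the origin (grip it there; gripping 85 to 105 mm above the origin keeps the fingers above the jars of the box), with a small steel button 16 mm across on top.
- cork_mat: Round cork mat, 68 mm across and 4 mm thick, rigid, fixed on the floor of the only empty cell of the spice box, at that cell's centre. Origin at the centre of its underside, 5 mm above the counter; its top is 9 mm above the counter. z is up.
- spice_box: Fixed open white box, 165 (x) by 245 (y) by 45 mm high, walls, floor, dividers 5 mm. Origin: centre of its underside, z up. Six square cells, 75 mm wide inside, centres at x = -40 or 40, y = -80, 0 or 80 mm in its frame. Five hold a loose spice jar 42 mm across, lid 67 mm above the counter; the sixth only the mat, which one varies. Closed fingers fit into a cell; wide open ones strike its walls.
- salt_mill: White salt mill of the same shape and size as the pepper mill, standing loose on the counter on the same side, at least 80 mm from it centre to centre. Origin at the centre of its underside. A bystander: leave it alone.
Mind the look-alikes: they are no part of the job. Leave any pink look-alike of the pepper_mill alone.

How it is judged:
On the way:
1. the fingers touch the cork mat in the empty cell while the pepper mill is still outside the box (contact force between the fingers and cork_mat above 0.3 N and distance of pepper_mill from where it was at the start of the episode below 0.03 m and contact force between the fingers and pepper_mill below 0.1 N), for 0.05 s.
At the end, for the whole second after the job is handed in: The pepper mill stands upright (within about 8 degrees) on the cork mat in the cell that was empty, its axis within 20 mm of the mat's centre and its foot on the mat (underside less than 10 mm above the mat's underside), at rest and released (horizontal distance between pepper_mill and cork_mat below 0.02 m and z of pepper_mill in the frame of cork_mat between 0 and 0.01 m and angle between pepper_mill's own z axis and vertical below 0.15 rad and linear speed of pepper_mill below 0.02 m/s and contact force between the fingers and pepper_mill below 0.05 N); the robot touches nothing.
It fails at once if the salt mill is moved by more than 30 mm or tipped over (distance of salt_mill from where it was at the start of the episode above 0.03 m or angle between salt_mill's own z axis and vertical above 0.5 rad).
It also fails if it takes over 51 s, if anything falls off the work surface, if the arm or the gripper's body presses on something with over 40 N, if the wrist force passes 120 N, or if a joint passes its speed limit or range.

### The arm

A 6-joint arm with a two-finger parallel gripper is mounted at the origin on the work surface. World frame = base frame: x ahead of the robot, y to its left, z up, the work surface at z = 0. Lengths are in m, angles in rad, forces in N, time in s.
With the tool pointing down it reaches from about 0.35 to 0.95 m from the base axis. Payload 17.4 kg.
Tool frame: the origin (TCP) lies between the finger pads; the fingertips stand r.nose_length ahead of it and the grasp point (between the pads) lies 3 mm ahead of it (r.nose_length is the distance from the TCP to the fingertips, in m); z points along the fingers, y is the line along which they close (so a half turn about z gives the same grasp; the last joint's range is limited). The gripper opens to 93 mm and grips with 3 to 60 N. Pads are 15 mm wide; open, the fingers measure 128 mm over their backs; the gripper's body (75 mm by 188 mm) begins 65 mm behind the grasp point.
Start: joints at [1.146, 0.116, 1.442, -0, 1.584, -0.038], TCP at [0.255, 0.625, 0.212] pointing down, gripper open.
Joint ranges: [-2.83, 2.83], [-0.83, 2.19], [0.07, 2.5], [-1.14, 4.28], [0.01, 3], [-2.97, 2.97]. Speed limits (rad/s): [1.89, 1.89, 2.22, 3.14, 3.14, 3.14].

### API

Orientations are given as a unit quaternion [w, x, y, z].
In Python, from rig import r, imaging, models gives the robot as it stands.
- The arm moves only by the tool arm_command, never from a script. Its argument "increments" is a list that holds one entry, the list of rows, each a list of 6 numbers: the shift along the tool's x, y, z in m, then the turn, a rotation vector about the tool's x, y, z in degrees. A call has 1 to 12 rows; each row is the pose to reach, as a shift and turn from the pose commanded when the call began, along the tool's axes at that moment; what a row does not reach only later rows make up. A row lasts 1/10 s, in which the tool goes at most 50 mm and 8.59 degrees, less where a joint would pass 70% of its speed; a pose out of reach is approached as far as the arm can. A call with a gripper value outside its range is refused whole. "jaw" is the finger opening in m, from 0 to 0.093, set as the call begins (left out, the last holds). The fingers move at their own pace and stop on an object; "newtons" is the grip in N (left out, the last holds). Time passes only in rows, so rows that repeat a pose let the fingers close. It gives the time, the measured TCP pose, the force, the opening and the grip force at its end, in the units of the state.
- r.sense(): the state, without advancing time (a new reading comes with each control period).
- imaging.get_image(name): name is "side" or "top"; returns a dict with "image" (400x640x3 uint8, red, green, blue), "camera_matrix" (3x3 intrinsics, pixels), "k1" (the pictures are not rectified: a ray, as slopes to the right and down, at radius r is drawn at 1 + k1 r^2 times it, then the intrinsics apply), "T" (4x4, takes a point from camera to world coordinates). Camera axes: x right, y down, z forward; pixel columns grow to the right and rows downward; lengths in m; the calibration is good to about 2 mm. A picture is of the moment at which its call begins. There is no depth.
- r.job_done(): hands the job in; it is judged then, once.
Trained networks look in the newest picture that a camera, given by its name, has taken for a name from the list of things; names that differ only in an ending like _2 or _b are one class to them, and where a whole thing is asked for, a point or a joint stands for the part that bears it (a point fixed in the world has none). Each returns a list of dicts, best first, with "score" (0 to 1); they miss things now and then, are a little off and sometimes report something else, mostly with a low value. They report only what shows in the picture. A call takes as long as a camera call. They do not tell look-alikes from the thing itself.
- models.recognise(camera, label): "rect" ([left, top, right, bottom] in pixels, round what is visible of it).
- models.mark_of(camera, label): "at" ([column, row] in pixels: a listed point, or the origin of a listed thing).
The state is a dict: "time": time; "q": joint angles; "joint_velocities": joint speeds; "joint_efforts": joint torques, N m; "tool_pos": TCP position; "tcp_rot": TCP orientation; "contact_force": force on the tool from outside, world axes, zero at the start; "ft_torque": the same for the moment, N m; "grip_width": finger opening in m; "grasp_force": force on a finger pad.
Only numpy, scipy, OpenCV 4.12 (cv2) and the standard library are available. Lean on these libraries where they do the work, as an engineer would, in place of code of your own. Each camera call takes 0.05 s, during which the arm holds its last target. There are 200 camera calls.

## Working session

There is one attempt and no reset: what is moved stays moved. The work goes in short steps, Python scripts to look and compute and a tool call to move; the robot and the scene stay as the last step left them, time stands still between calls to the robot, and variables do not carry over. Pictures are saved under pics/ and viewed, at most 10 in all, crops included, and the job is handed in when it is done.

Besides the shell and the picture viewer there is one more tool, called after "Emit:" by a JSON object that holds its "name" and its "arguments", one argument or row to a line. arm_command: Moves the arm, as the interface text tells. Its arguments: {"type":"object","properties":{"increments":{"type":"array","items":{"type":"array","items":{"type":"array","items":{"type":"number"}}}},"jaw":{"type":"number"},"newtons":{"type":"number"}},"required":["increments"]}

```bash
mkdir -p pics
cat > h.py <<'E'
from rig import r, imaging, models
import numpy as np, cv2
from scipy.spatial.transform import Rotation as R
def shot(n,f=None):
    d=imaging.get_image(n)
    if f: cv2.imwrite('pics/'+f,d['image'][:,:,::-1])
    return d
def ray(d,px):
    K=np.array(d['camera_matrix']);m=np.linalg.inv(K)@[px[0],px[1],1]
    p=m[:2].copy()
    for _ in range(30): p=m[:2]/(1+d['k1']*(p@p))
    T=np.array(d['T']); return T[:3,3],T[:3,:3]@[p[0],p[1],1]
def atz(d,px,z):
    o,v=ray(d,px); return o+v*(z-o[2])/v[2]
def proj(d,P):
    T=np.array(d['T']);c=T[:3,:3].T@(np.array(P)-T[:3,3]);s=c[:2]/c[2]
    s=s*(1+d['k1']*(s@s));K=np.array(d['camera_matrix']);return (K@[s[0],s[1],1])[:2]
E
python3 - <<'E'
from h import *
s=r.sense();print(s['time'],s['tool_pos'],s['tcp_rot'],r.nose_length,s['contact_force'])
for c in('top','side'):
    d=shot(c,c+'0.png');print(c,np.round(d['T'],3).tolist(),d['k1'])
    for l in('pepper_mill','salt_mill','cork_mat','spice_box'):
        for m in models.recognise(c,l): print(l,'rect',np.round(m['rect']),round(m['score'],2))
        for m in models.mark_of(c,l): print(l,'at',np.round(m['at']),round(m['score'],2),np.round(atz(d,m['at'],.005 if l=='cork_mat' else 0),3))
E
```

```text
0.0 [0.25455761 0.62493046 0.21143306] [-1.21045705e-04  1.92196843e-01  9.81356228e-01 -5.59451058e-04] 0.022 [0.07500152 0.28764838 0.68830573]
top [[-0.003, -0.99, 0.14, 0.34], [-1.0, 0.004, 0.007, -0.07], [-0.007, -0.14, -0.99, 1.046], [0.0, 0.0, 0.0, 1.0]] -0.07754316515499293
pepper_mill rect [390. 213. 416. 242.] 0.92
pepper_mill rect [419. 184. 453. 210.] 0.64
pepper_mill at [427. 203.] 0.75 [ 0.493 -0.338  0.   ]
pepper_mill at [423. 261.] 0.62 [ 0.359 -0.324  0.   ]
pepper_mill at [397. 226.] 0.58 [ 0.439 -0.266  0.   ]
salt_mill rect [374. 148. 404. 183.] 0.88
salt_mill at [384. 167.] 0.73 [ 0.579 -0.241  0.   ]
salt_mill at [197. 174.] 0.66 [0.564 0.197 0.   ]
cork_mat rect [186. 158. 210. 187.] 0.64
cork_mat at [200. 174.] 0.63 [0.561 0.189 0.005]
spice_box rect [159. 148. 285. 251.] 0.71
spice_box at [222. 200.] 0.66 [0.502 0.137 0.   ]
side [[0.76, -0.466, 0.454, 0.093], [-0.65, -0.525, 0.549, -0.588], [-0.018, -0.712, -0.702, 0.664], [0.0, 0.0, 0.0, 1.0]] -0.08410749479709531
pepper_mill rect [344. 223. 374. 280.] 0.77
pepper_mill rect [401. 228. 435. 288.] 0.67
pepper_mill rect [335. 266. 364. 327.] 0.63
pepper_mill at [357. 271.] 0.96 [ 0.427 -0.265 -0.   ]
pepper_mill at [412. 276.] 0.82 [ 0.498 -0.341  0.   ]
pepper_mill at [348. 312.] 0.77 [ 0.356 -0.317  0.   ]
salt_mill rect [387. 177. 416. 236.] 0.84
salt_mill at [398. 224.] 0.78 [ 0.572 -0.236  0.   ]
cork_mat at [273. 132.] 0.44 [0.563 0.201 0.005]
spice_box rect [224. 109. 318. 196.] 0.96
spice_box at [269. 157.] 0.98 [0.497 0.129 0.   ]
```

View pics/top0.png

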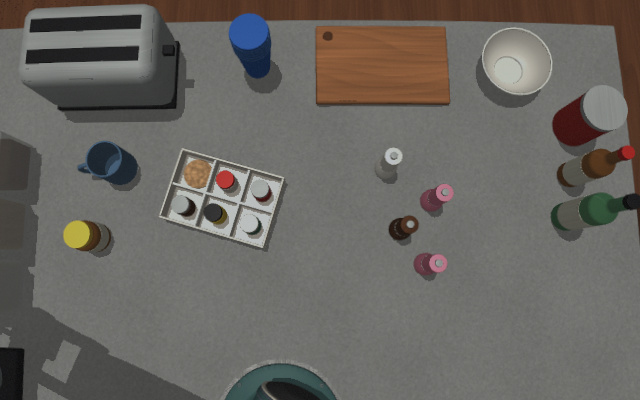

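View pics/side0.png

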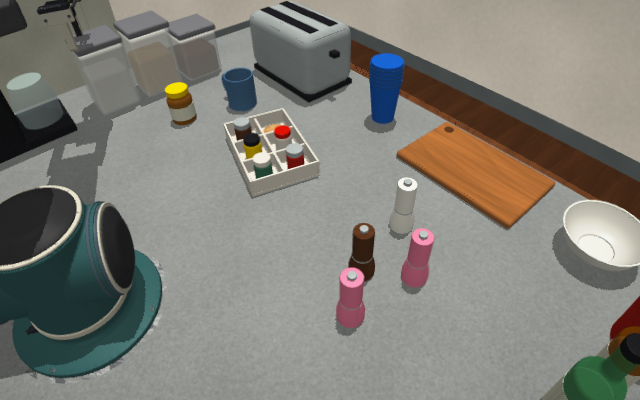

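Top view: the candidates are the dark brown mill (403,228), pink mills (436,198) and (430,264), and the white salt mill (390,163). By the description I choose the dark one at (403,228). The empty cell with cork is at (197,173). I'll check both in a close crop.

```bash
cat > m.py <<'E'
from h import *
t=shot('top');s=shot('side')
def crop(d,x,y,w,h,k): return cv2.resize(d['image'][y:y+h,x:x+w,::-1],None,fx=k,fy=k,interpolation=cv2.INTER_CUBIC)
a=crop(t,150,135,145,125,5.5)[:290*2,:798]
def ov(d,x,y,w,h,k,pts):
    im=crop(d,x,y,w,h,k).copy()
    for p in pts:
        u=proj(d,p);cv2.circle(im,(int((u[0]+.5-x)*k),int((u[1]+.5-y)*k)),2,(0,255,0),-1)
    return im
mill=np.array([.433,-.265]); box=np.array([.50,.133]);
# box rim corners in top image by white mask
g=cv2.cvtColor(t['image'],cv2.COLOR_RGB2HSV);mask=((g[...,2]>150)&(g[...,1]<45)).astype(np.uint8);mask[:140]=0;mask[260:]=0;mask[:,:150]=0;mask[:,295:]=0
c=max(cv2.findContours(mask,0,2)[0],key=cv2.contourArea);rr=cv2.minAreaRect(c)
co=np.array([atz(t,p,.045) for p in cv2.boxPoints(rr)]);print('box rim corners',co.round(3).tolist(),'centre',co.mean(0).round(4),[round(float(np.linalg.norm(co[i]-co[i-1])),3) for i in range(4)])
hs=cv2.cvtColor(t['image'],cv2.COLOR_RGB2HSV)
ck=((hs[...,0]<20)&(hs[...,1]>70)&(hs[...,2]>120)).astype(np.uint8);ck[:150]=0;ck[195:]=0;ck[:,:180]=0;ck[:,213:]=0
ys,xs=np.nonzero(ck);print('cork',xs.mean(),ys.mean(),len(xs),atz(t,[xs.mean(),ys.mean()],.009).round(4))
ring=lambda c,z,rad:[[c[0]+rad*np.cos(q),c[1]+rad*np.sin(q),z] for q in np.linspace(0,6.28,25)]
pts=ring(mill,.118,.019)+ring(mill,0,.025)+ring(mill,.125,.008)
A=ov(t,370,190,80,70,5,pts);B=ov(s,325,210,80,80,5,pts)
C=ov(t,150,140,145,115,3.5,list(co)+ring(atz(t,[xs.mean(),ys.mean()],.009)[:2],.009,.034))
o=np.zeros((600,800,3),np.uint8)
k=cv2.resize(A,(300,262));
o[:262,:300]=k;o[:300,310:610]=cv2.resize(B,(300,300));hh=min(300,C.shape[0]);o[300:300+hh,:C.shape[1]]=C[:hh,:]
cv2.imwrite('pics/c1.png',o)
E
python3 m.py
```

```text
box rim corners [[0.457, 0.27, 0.045], [0.619, 0.23, 0.045], [0.546, -0.009, 0.045], [0.389, 0.035, 0.045]] centre [0.5027 0.1315 0.045 ] [0.245, 0.167, 0.25, 0.164]
cork 196.85259631490788 173.20268006700167 597 [0.5633 0.1956 0.009 ]
```

View pics/c1.png

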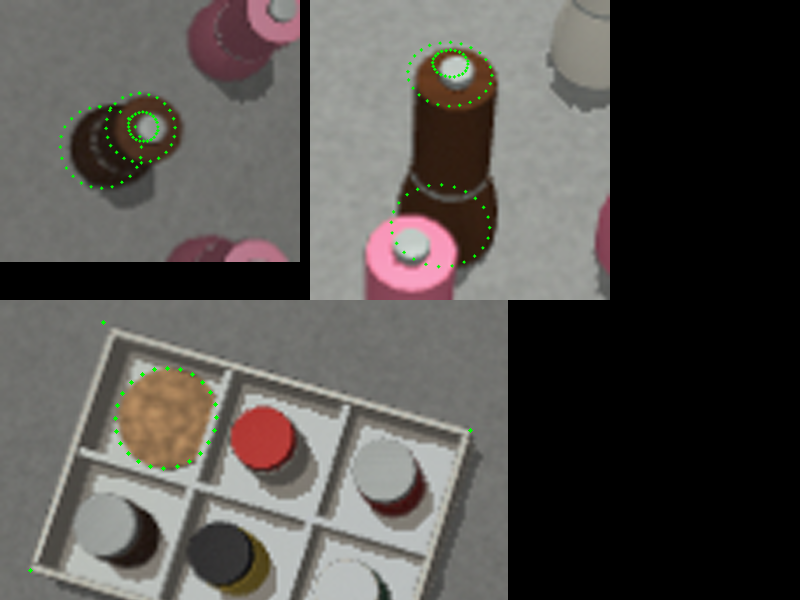

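The crop confirms the dark brown mill, and the cork disc lies in the box's +x,+y cell. The box yaw is about -16.5°, and the measured cork position agrees with the box geometry to 2 mm. Next I triangulate the mill button and work out the first move.

```bash
cat > go.py <<'E'
from h import *
import sys
def go(tgt,ang=None):
    s=r.sense();M=R.from_quat(np.roll(s['tcp_rot'],-1));d=M.inv().apply(np.array(tgt)-s['tool_pos'])
    print('t',s['time'],'tcp',np.round(s['tool_pos'],4),'rot y',M.as_matrix()[:,1].round(3),'z',M.as_matrix()[:,2].round(3),'F',np.round(s['contact_force'],2),'shift',d.round(4))
if __name__=='__main__': go([float(a) for a in sys.argv[1:4]])
E
python3 - <<'E'
from h import *
t=shot('top');s=shot('side')
A=ray(t,[409.5,223.4]);B=ray(s,[363.7,228.2])
M=np.stack([A[1],-B[1]],1);k=np.linalg.lstsq(M,B[0]-A[0],rcond=None)[0]
print(A[0]+k[0]*A[1],B[0]+k[1]*B[1],atz(t,[409.5,223.4],.1245),atz(s,[363.7,228.2],.1245))
E
python3 go.py .5635 .196 .19
```

```text
[ 0.43295838 -0.26891734  0.12373566] [ 0.43325206 -0.26911034  0.1238068 ] [ 0.43288158 -0.26875246  0.1245    ] [ 0.43281494 -0.26951997  0.1245    ]
t 1.1 tcp [0.2546 0.6251 0.2121] rot y [0.377 0.926 0.   ] z [-0.  0. -1.] F [-1.27  0.35  0.62] shift [-0.4479 -0.2809  0.0221]
```

Emit:
{"name": "arm_command", "arguments": {
  "increments": [
    [[-0.02, -0.012, 0.0, 0, 0, 0], [-0.06, -0.037, 0.0, 0, 0, 0], [-0.1, -0.063, 0.0, 0, 0, 0], [-0.14, -0.088, 0.0, 0, 0, 0], [-0.18, -0.113, 0.0, 0, 0, 0], [-0.22, -0.138, 0.005, 0, 0, 0], [-0.26, -0.163, 0.01, 0, 0, 0], [-0.3, -0.188, 0.015, 0, 0, 0], [-0.34, -0.213, 0.02, 0, 0, 0], [-0.38, -0.238, 0.022, 0, 0, 0], [-0.42, -0.263, 0.022, 0, 0, 0], [-0.448, -0.281, 0.022, 0, 0, 0]]
  ],
  "jaw": 0
}}

```text
time: 2.3
tool_pos: [0.5648, 0.1935, 0.1902]
tcp_rot: [0.0, 0.193, 0.981, -0.0]
contact_force: [-0.2, 1.4, 0.2]
grip_width: 0.0026
grasp_force: 0.0
```

Emit:
{"name": "arm_command", "arguments": {
  "increments": [
    [[0, 0, 0.0, 0, 0, 0], [0, 0, 0.0, 0, 0, 0]]
  ]
}}

```text
time: 2.5
tool_pos: [0.5637, 0.1954, 0.19]
tcp_rot: [-0.0, 0.193, 0.981, 0.0]
contact_force: [0.5, 0.3, 0.3]
grip_width: 0.0005
grasp_force: 0.0
```

```bash
python3 go.py .5635 .196 .045
```

```text
t 2.5 tcp [0.5637 0.1954 0.19  ] rot y [ 0.379  0.926 -0.   ] z [-0.  0. -1.] F [0.49 0.28 0.28] shift [0.0004 0.0005 0.145 ]
```

Emit:
{"name": "arm_command", "arguments": {
  "increments": [
    [[0, 0, 0.02, 0, 0, 0], [0, 0, 0.045, 0, 0, 0], [0, 0, 0.07, 0, 0, 0], [0, 0, 0.095, 0, 0, 0], [0, 0, 0.12, 0, 0, 0], [0, 0, 0.135, 0, 0, 0], [0, 0, 0.145, 0, 0, 0], [0, 0, 0.15, 0, 0, 0], [0, 0, 0.15, 0, 0, 0], [0, 0, 0.15, 0, 0, 0]]
  ]
}}

```text
time: 3.5
tool_pos: [0.564, 0.1961, 0.0411]
tcp_rot: [0.001, 0.192, 0.981, 0.0]
contact_force: [-1.3, -0.3, 1.4]
grip_width: 0.0006
grasp_force: 0.0
```

Emit:
{"name": "arm_command", "arguments": {
  "increments": [
    [[0, 0, 0.003, 0, 0, 0], [0, 0, 0.006, 0, 0, 0], [0, 0, 0.008, 0, 0, 0], [0, 0, 0.009, 0, 0, 0], [0, 0, 0.01, 0, 0, 0], [0, 0, 0.01, 0, 0, 0]]
  ]
}}

```text
time: 4.1
tool_pos: [0.5635, 0.1959, 0.03]
tcp_rot: [-0.0, 0.192, 0.981, -0.0]
contact_force: [0.8, -0.2, 0.2]
grip_width: 0.0005
grasp_force: 0.0
```

Emit:
{"name": "arm_command", "arguments": {
  "increments": [
    [[0, 0, 0.001, 0, 0, 0], [0, 0, 0.0015, 0, 0, 0], [0, 0, 0.002, 0, 0, 0], [0, 0, 0.002, 0, 0, 0]]
  ]
}}

```text
time: 4.5
tool_pos: [0.5635, 0.1959, 0.0281]
tcp_rot: [-0.0, 0.192, 0.981, -0.0]
contact_force: [-0.4, 0.7, -0.2]
grip_width: 0.0004
grasp_force: 0.0
```

Emit:
{"name": "arm_command", "arguments": {
  "increments": [
    [[0, 0, 0.001, 0, 0, 0], [0, 0, 0.002, 0, 0, 0], [0, 0, 0.002, 0, 0, 0], [0, 0, 0.002, 0, 0, 0]]
  ]
}}

```text
time: 4.9
tool_pos: [0.5635, 0.1959, 0.0261]
tcp_rot: [-0.0, 0.192, 0.981, -0.0]
contact_force: [0.4, -0.2, -0.2]
grip_width: 0.0001
grasp_force: 0.0
```

Run:
```python
from h import *
for i in range(3):
    d=shot('side','s1.png' if i==0 else None);s=r.sense();print(np.round(s['contact_force'],2),np.round(s['tool_pos'],4))
t=shot('top')
k=cv2.resize(d['image'][90:210,200:340,::-1],None,fx=2.8,fy=2.8,interpolation=2)
j=cv2.resize(t['image'][120:240,140:280,::-1],None,fx=2.8,fy=2.8,interpolation=2)
cv2.imwrite('pics/c2.png',np.hstack([k,j]))
```

```text
[0.29 0.41 0.9 ] [0.5636 0.1959 0.0262]
[-0.09  0.23  0.55] [0.5636 0.1959 0.0262]
[-0.54  0.02  0.34] [0.5636 0.1959 0.0262]
```

View pics/c2.png

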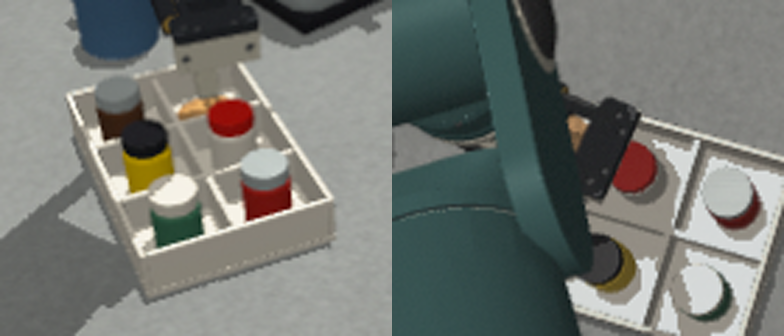

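The fingers are in the cork cell (side crop: fingertips near (207,95), cork at (190,108)), still without a clear contact force. I'll go on down gently.

Emit:
{"name": "arm_command", "arguments": {
  "increments": [
    [[0, 0, 0.0005, 0, 0, 0], [0, 0, 0.001, 0, 0, 0], [0, 0, 0.0015, 0, 0, 0], [0, 0, 0.002, 0, 0, 0], [0, 0, 0.002, 0, 0, 0]]
  ]
}}

```text
time: 5.6
tool_pos: [0.5635, 0.1959, 0.0241]
tcp_rot: [-0.0, 0.192, 0.981, -0.0]
contact_force: [-1.1, 0.8, 0.1]
grip_width: 0.0006
grasp_force: 0.0
```

Emit:
{"name": "arm_command", "arguments": {
  "increments": [
    [[0, 0, 0.0005, 0, 0, 0], [0, 0, 0.001, 0, 0, 0], [0, 0, 0.0015, 0, 0, 0], [0, 0, 0.0015, 0, 0, 0]]
  ]
}}

```text
time: 6.0
tool_pos: [0.5635, 0.1959, 0.0225]
tcp_rot: [-0.0, 0.192, 0.981, -0.0]
contact_force: [-0.0, -0.1, 0.9]
grip_width: 0.0007
grasp_force: 0.0
```

```bash
cat > f.py <<'E'
from h import *
F=[];
for i in range(5): shot('side');s=r.sense();F.append(s['contact_force'])
print(np.mean(F,0).round(2),np.round(s['tool_pos'],4),s['time'],np.round(s['ft_torque'],3))
E
python3 f.py
```

```text
[0.19 0.11 0.05] [0.5636 0.1959 0.0227] 6.25 [ 0.022 -0.042 -0.03 ]
```

Emit:
{"name": "arm_command", "arguments": {
  "increments": [
    [[0, 0, 0.0005, 0, 0, 0], [0, 0, 0.001, 0, 0, 0], [0, 0, 0.0015, 0, 0, 0], [0, 0, 0.0015, 0, 0, 0]]
  ]
}}

```text
time: 6.65
tool_pos: [0.5635, 0.1959, 0.021]
tcp_rot: [-0.0, 0.192, 0.981, -0.0]
contact_force: [0.2, -0.8, -0.0]
grip_width: 0.0004
grasp_force: 0.0
```

```bash
python3 f.py
python3 - <<'E'
from h import *
s=r.sense();d=shot('side');p=np.array(s['tool_pos'])
for z in(0,.009,.02,.03,.045): print(z,proj(d,[p[0],p[1],z]).round(1))
print('cork c',proj(d,[.5635,.196,.009]).round(1))
x,y=250,100
k=cv2.resize(d['image'][y:y+50,x:x+60,::-1],None,fx=12,fy=12,interpolation=2)
for q in np.linspace(0,6.28,40):
    u=proj(d,[.5635+.034*np.cos(q),.196+.034*np.sin(q),.009]);cv2.circle(k,(int((u[0]+.5-x)*12),int((u[1]+.5-y)*12)),2,(0,255,0),-1)
u=proj(d,[p[0],p[1],.009]);cv2.circle(k,(int((u[0]+.5-x)*12),int((u[1]+.5-y)*12)),4,(255,0,0),-1)
cv2.imwrite('pics/c3.png',k)
E
```

```text
[ 0.02 -0.37 -0.05] [0.5635 0.1959 0.0212] 6.9 [-0.02  -0.001  0.   ]
0 [274.8 134. ]
0.009 [274.5 131.2]
0.02 [274.  127.8]
0.03 [273.6 124.6]
0.045 [273.  119.8]
cork c [274.4 131.2]
```

View pics/c3.png

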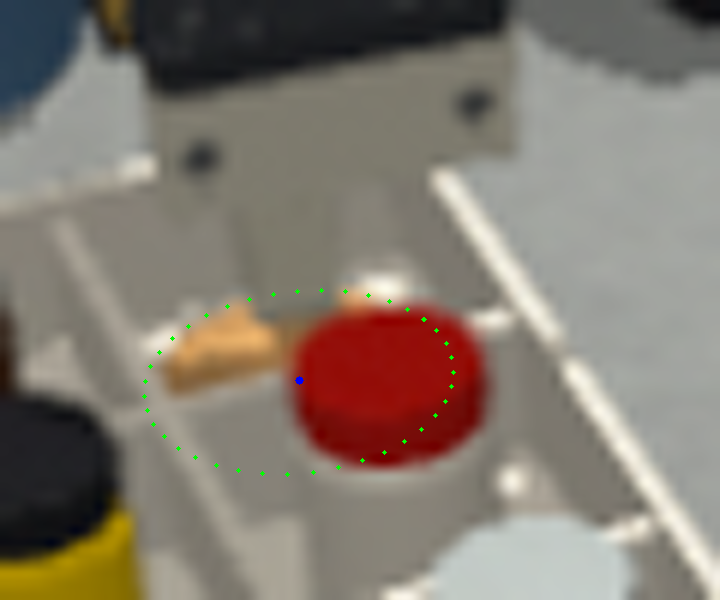

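The cork rim lies on my green outline. The fingertips appear to end near crop (280,318), about image row 126.5, which is still roughly a centimetre above the cork. So the tips sit higher than the reported pose implies, and I'll go on down in small steps.

Emit:
{"name": "arm_command", "arguments": {
  "increments": [
    [[0, 0, 0.001, 0, 0, 0], [0, 0, 0.002, 0, 0, 0], [0, 0, 0.003, 0, 0, 0], [0, 0, 0.003, 0, 0, 0]]
  ]
}}

```text
time: 7.35
tool_pos: [0.5635, 0.1959, 0.0179]
tcp_rot: [-0.0, 0.192, 0.981, -0.0]
contact_force: [0.4, 0.4, 0.1]
grip_width: 0.0004
grasp_force: 0.0
```

```bash
python3 f.py
```

```text
[0.19 0.28 0.02] [0.5636 0.1959 0.0182] 7.6 [ 0.    -0.002 -0.04 ]
```

Emit:
{"name": "arm_command", "arguments": {
  "increments": [
    [[0, 0, 0.001, 0, 0, 0], [0, 0, 0.002, 0, 0, 0], [0, 0, 0.002, 0, 0, 0]]
  ]
}}

```text
time: 7.9
tool_pos: [0.5634, 0.1958, 0.0159]
tcp_rot: [-0.0, 0.192, 0.981, -0.0]
contact_force: [-0.0, 0.1, 0.6]
grip_width: 0.0003
grasp_force: 0.0
```

```bash
python3 f.py
```

```text
[ 0.24 -0.12  0.11] [0.5636 0.1959 0.0162] 8.15 [-0.028  0.009  0.021]
```

Emit:
{"name": "arm_command", "arguments": {
  "increments": [
    [[0, 0, 0.001, 0, 0, 0], [0, 0, 0.002, 0, 0, 0], [0, 0, 0.002, 0, 0, 0]]
  ]
}}

```text
time: 8.45
tool_pos: [0.5634, 0.1959, 0.014]
tcp_rot: [-0.0, 0.192, 0.981, -0.0]
contact_force: [-0.1, -0.1, -0.2]
grip_width: 0.0008
grasp_force: 0.0
```

Emit:
{"name": "arm_command", "arguments": {
  "increments": [
    [[0, 0, 0.001, 0, 0, 0], [0, 0, 0.0015, 0, 0, 0], [0, 0, 0.0015, 0, 0, 0]]
  ]
}}

```text
time: 8.75
tool_pos: [0.5635, 0.1959, 0.0125]
tcp_rot: [-0.0, 0.192, 0.981, -0.0]
contact_force: [0.5, -0.5, -0.4]
grip_width: 0.0002
grasp_force: 0.0
```

Run:
```python
from h import *
d=shot('side')
b=cv2.imread('pics/s1.png')
x,y=240,80
f=lambda im:cv2.resize(im[y:y+60,x:x+66],None,fx=6,fy=6,interpolation=2)
cv2.imwrite('pics/c4.png',np.hstack([f(b),f(np.ascontiguousarray(d['image'][:,:,::-1]))]))
```

```text
(no output)
```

View pics/c4.png

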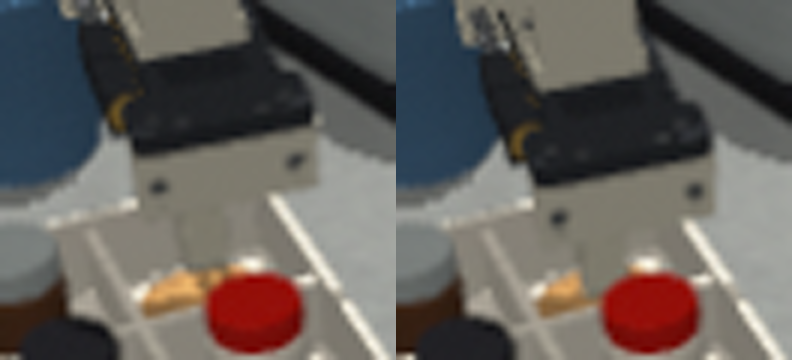

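In both crops the fingertips are above the cork (left, tip at about (205,268), row 124.7). The right one is lower but still clear. I keep lowering.

Emit:
{"name": "arm_command", "arguments": {
  "increments": [
    [[0, 0, 0.001, 0, 0, 0], [0, 0, 0.002, 0, 0, 0], [0, 0, 0.002, 0, 0, 0]]
  ]
}}

```text
time: 9.1
tool_pos: [0.5634, 0.1959, 0.0104]
tcp_rot: [-0.0, 0.192, 0.981, -0.0]
contact_force: [-0.2, -0.4, 0.2]
grip_width: 0.0007
grasp_force: 0.0
```

Emit:
{"name": "arm_command", "arguments": {
  "increments": [
    [[0, 0, 0.001, 0, 0, 0], [0, 0, 0.0015, 0, 0, 0], [0, 0, 0.0015, 0, 0, 0]]
  ]
}}

```text
time: 9.4
tool_pos: [0.5635, 0.1959, 0.0091]
tcp_rot: [-0.0, 0.192, 0.981, -0.0]
contact_force: [-0.3, -0.1, 0.4]
grip_width: 0.0003
grasp_force: 0.0
```

Emit:
{"name": "arm_command", "arguments": {
  "increments": [
    [[0, 0, 0.001, 0, 0, 0], [0, 0, 0.0015, 0, 0, 0], [0, 0, 0.0015, 0, 0, 0]]
  ]
}}

```text
time: 9.7
tool_pos: [0.5635, 0.1959, 0.0076]
tcp_rot: [-0.0, 0.192, 0.981, -0.0]
contact_force: [-0.5, 0.1, -0.7]
grip_width: 0.001
grasp_force: 0.0
```

Emit:
{"name": "arm_command", "arguments": {
  "increments": [
    [[0, 0, 0.001, 0, 0, 0], [0, 0, 0.0015, 0, 0, 0], [0, 0, 0.0015, 0, 0, 0]]
  ]
}}

```text
time: 10.0
tool_pos: [0.5635, 0.1959, 0.006]
tcp_rot: [-0.0, 0.192, 0.981, -0.0]
contact_force: [-0.5, -0.1, -0.3]
grip_width: 0.0004
grasp_force: 0.0
```

Run:
```python
from h import *
s=r.sense();print(s['joint_efforts'],s['q'])
d=shot('side','s2.png')
x,y=240,80
im=np.ascontiguousarray(d['image'][y:y+60,x:x+66,::-1])
cv2.imwrite('pics/c5.png',cv2.resize(im,None,fx=8,fy=8,interpolation=2))
```

```text
[ 2.97770493e-04 -6.28123140e+01 -5.59851265e+01  3.55486083e-02
  4.46748035e-02 -1.87958342e-06] [ 2.91804400e-01  8.06868725e-02  1.82528432e+00  3.18622474e-06
  1.23576586e+00 -8.92212729e-01]
```

View pics/c5.png

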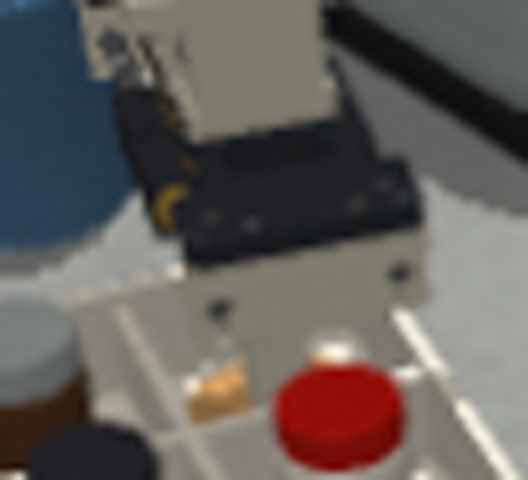

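The tips are now hidden behind the divider and red lid, near the cork level (row ~131). There is still no force, so I continue.

Emit:
{"name": "arm_command", "arguments": {
  "increments": [
    [[0, 0, 0.001, 0, 0, 0], [0, 0, 0.0015, 0, 0, 0], [0, 0, 0.0015, 0, 0, 0]]
  ]
}}

```text
time: 10.35
tool_pos: [0.5635, 0.1959, 0.0046]
tcp_rot: [-0.0, 0.192, 0.981, -0.0]
contact_force: [-0.1, 0.5, 0.2]
grip_width: 0.0002
grasp_force: 0.0
```

Emit:
{"name": "arm_command", "arguments": {
  "increments": [
    [[0, 0, 0.001, 0, 0, 0], [0, 0, 0.0015, 0, 0, 0], [0, 0, 0.0015, 0, 0, 0]]
  ]
}}

```text
time: 10.65
tool_pos: [0.5635, 0.1959, 0.003]
tcp_rot: [-0.0, 0.192, 0.981, -0.0]
contact_force: [0.1, -0.3, 0.6]
grip_width: 0.0007
grasp_force: 0.0
```

Emit:
{"name": "arm_command", "arguments": {
  "increments": [
    [[0, 0, 0.001, 0, 0, 0], [0, 0, 0.0015, 0, 0, 0], [0, 0, 0.0015, 0, 0, 0]]
  ]
}}

```text
time: 10.95
tool_pos: [0.5636, 0.1959, 0.0027]
tcp_rot: [0.0, 0.192, 0.981, -0.0]
contact_force: [-6.5, -1.9, 13.4]
grip_width: 0.0006
grasp_force: 6.5
```

Contact: 13 N up at TCP z ≈ 0.003, with the pad force also reading. I back off a little and check in both views where the tips are.

```bash
python3 f.py
python3 - <<'E'
from h import *
d=shot('side');t=shot('top')
f=lambda d,x,y,w,h,k:cv2.resize(np.ascontiguousarray(d['image'][y:y+h,x:x+w,::-1]),None,fx=k,fy=k,interpolation=2)
cv2.imwrite('pics/c6.png',np.hstack([f(d,240,80,66,60,6),f(t,140,110,100,90,4)]))
E
```

```text
[-6.46 -2.24 12.41] [0.5636 0.1959 0.0027] 11.2 [-0.417  1.273 -0.004]
```

View pics/c6.png

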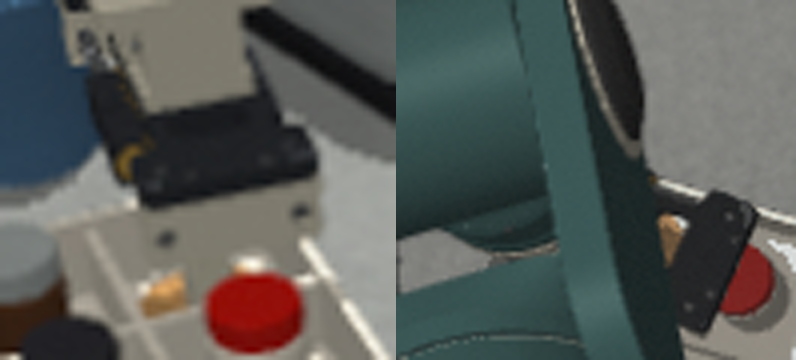

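The fingers are in the cork cell with cork showing on both sides. The force is 12 N upward and the moment puts the contact on the tool axis, so it is the fingertips on the cork. This gives true tip z ≈ reported TCP z + 6 mm, a bias of about 28 mm, which I will use from here on. Now I retreat up and go over to the mill.

Emit:
{"name": "arm_command", "arguments": {
  "increments": [
    [[0, 0, -0.015, 0, 0, 0], [0, 0, -0.04, 0, 0, 0], [0, 0, -0.075, 0, 0, 0], [0, 0, -0.11, 0, 0, 0], [0, 0, -0.145, 0, 0, 0], [0, 0, -0.175, 0, 0, 0], [0, 0, -0.19, 0, 0, 0], [0, 0, -0.19, 0, 0, 0]]
  ]
}}

```text
time: 12.1
tool_pos: [0.5642, 0.1961, 0.1939]
tcp_rot: [0.001, 0.192, 0.981, 0.001]
contact_force: [-0.4, -0.4, 0.1]
grip_width: 0.0004
grasp_force: 0.0
```

Emit:
{"name": "arm_command", "arguments": {
  "increments": [
    [[-0.002, -0.02, 0, 0, 0, 0], [-0.007, -0.06, 0, 0, 0, 0], [-0.0115, -0.1, 0, 0, 0, 0], [-0.017, -0.145, 0, 0, 0, 0], [-0.022, -0.19, 0, 0, 0, 0], [-0.027, -0.235, 0, 0, 0, 0], [-0.032, -0.28, 0, 0, 0, 0], [-0.037, -0.325, 0, 0, 0, 0], [-0.042, -0.37, 0, 0, 0, 0], [-0.047, -0.415, 0, 0, 0, 0], [-0.052, -0.455, 0, 0, 0, 0], [-0.055, -0.48, 0, 0, 0, 0]]
  ],
  "jaw": 0.062
}}

```text
time: 13.3
tool_pos: [0.4311, -0.2717, 0.1895]
tcp_rot: [-0.001, 0.193, 0.981, 0.0]
contact_force: [0.4, 0.0, -0.6]
grip_width: 0.0621
grasp_force: 0.0
```

Emit:
{"name": "arm_command", "arguments": {
  "increments": [
    [[0, 0, 0, 0, 0, 0], [0, 0, 0, 0, 0, 0], [0, 0, 0, 0, 0, 0]]
  ]
}}

```text
time: 13.6
tool_pos: [0.4331, -0.2687, 0.1908]
tcp_rot: [-0.001, 0.192, 0.981, 0.0]
contact_force: [-0.4, -0.6, 0.5]
grip_width: 0.0619
grasp_force: 0.0
```

```bash
python3 go.py .433 -.269 .14
python3 - <<'E'
from h import *
d=shot('side');p=np.array(r.sense()['tool_pos']);y=np.array([.378,.926,0])
im=np.ascontiguousarray(d['image'][:,:,::-1]);x0,y0=290,80;k=4
c=cv2.resize(im[y0:y0+150,x0:x0+190],None,fx=k,fy=k,interpolation=2)
def dot(P,col):
    u=proj(d,P);cv2.circle(c,(int((u[0]+.5-x0)*k),int((u[1]+.5-y0)*k)),3,col,-1)
for sgn in(-1,1):
    dot([*(p+sgn*.031*y)[:2],p[2]+.006],(0,255,0))   # tip, biased model
    dot([*(p+sgn*.031*y)[:2],p[2]-.022],(0,0,255))   # tip, nominal
dot([.433,-.269,.125],(255,0,0))
cv2.imwrite('pics/c7.png',c)
E
```

```text
t 13.6 tcp [ 0.4331 -0.2687  0.1908] rot y [0.377 0.926 0.   ] z [-0.001  0.001 -1.   ] F [-0.41 -0.62  0.46] shift [-0.     -0.0004  0.0508]
```

View pics/c7.png

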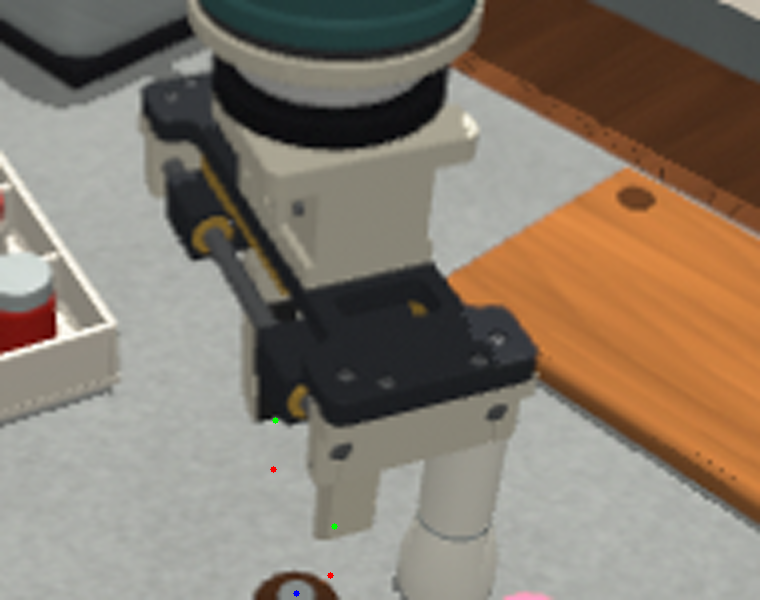

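The green (biased-model) dot falls on the fingertip and the red (nominal) dot does not, so the 28 mm height bias is confirmed here too. The fingers straddle the mill's axis (button at (296,593)). I turn 12° so the finger blocks clear both pink mills, then descend so the grasp point is about 95 mm up.

Emit:
{"name": "arm_command", "arguments": {
  "increments": [
    [[0, 0, 0.0, 0, 0, -4], [0, 0, 0.0, 0, 0, -8], [0, 0, 0.015, 0, 0, -12], [0, 0, 0.035, 0, 0, -12], [0, 0, 0.055, 0, 0, -12], [0, 0, 0.075, 0, 0, -12], [0, 0, 0.09, 0, 0, -12], [0, 0, 0.105, 0, 0, -12], [0, 0, 0.115, 0, 0, -12], [0, 0, 0.12, 0, 0, -12], [0, 0, 0.121, 0, 0, -12]]
  ]
}}

```text
time: 14.75
tool_pos: [0.4334, -0.2693, 0.0704]
tcp_rot: [-0.0, 0.089, 0.996, 0.0]
contact_force: [-0.4, 0.0, 0.3]
grip_width: 0.0622
grasp_force: 0.0
```

Emit:
{"name": "arm_command", "arguments": {
  "increments": [
    [[0, 0, 0, 0, 0, 0], [0, 0, 0, 0, 0, 0], [0, 0, 0, 0, 0, 0], [0, 0, 0, 0, 0, 0], [0, 0, 0, 0, 0, 0], [0, 0, 0, 0, 0, 0], [0, 0, 0, 0, 0, 0], [0, 0, 0, 0, 0, 0]]
  ],
  "jaw": 0.03,
  "newtons": 20
}}

```text
time: 15.55
tool_pos: [0.4336, -0.2695, 0.0711]
tcp_rot: [0.0, 0.089, 0.996, -0.0]
contact_force: [0.1, -0.8, 6.0]
grip_width: 0.0376
grasp_force: 20.0
```

Emit:
{"name": "arm_command", "arguments": {
  "increments": [
    [[0, 0, -0.008, 0, 0, 0], [0, 0, -0.025, 0, 0, 0], [0, 0, -0.045, 0, 0, 0], [0, 0, -0.065, 0, 0, 0], [0, 0, -0.085, 0, 0, 0], [0, 0, -0.1, 0, 0, 0], [0, 0, -0.108, 0, 0, 0], [0, 0, -0.11, 0, 0, 0], [0, 0, -0.11, 0, 0, 0]]
  ]
}}

```text
time: 16.45
tool_pos: [0.4333, -0.2693, 0.1801]
tcp_rot: [-0.0, 0.089, 0.996, 0.0]
contact_force: [0.1, -0.2, -1.7]
grip_width: 0.0374
grasp_force: 20.0
```

```bash
python3 go.py .5635 .196 .181; python3 f.py
python3 - <<'E'
from h import *
d=shot('side');p=np.array(r.sense()['tool_pos']);
im=np.ascontiguousarray(d['image'][:,:,::-1]);x0,y0=290,100;k=3
c=cv2.resize(im[y0:y0+190,x0:x0+160],None,fx=k,fy=k,interpolation=2)
b=p[2]-.0711
for a in np.linspace(0,6.28,25):
  for z,rad in((b,.025),(b+.118,.019)):
    u=proj(d,[p[0]+rad*np.cos(a),p[1]+rad*np.sin(a),z]);cv2.circle(c,(int((u[0]+.5-x0)*k),int((u[1]+.5-y0)*k)),1,(0,255,0),-1)
cv2.imwrite('pics/c8.png',c)
E
```

```text
t 16.45 tcp [ 0.4333 -0.2693  0.1801] rot y [0.176 0.984 0.   ] z [-0.001  0.    -1.   ] F [ 0.06 -0.17 -1.71] shift [-0.0461  0.481  -0.0008]
[-0.01  0.09 -1.81] [ 0.4332 -0.2693  0.18  ] 16.7 [ 0.049 -0.026 -0.031]
```

View pics/c8.png

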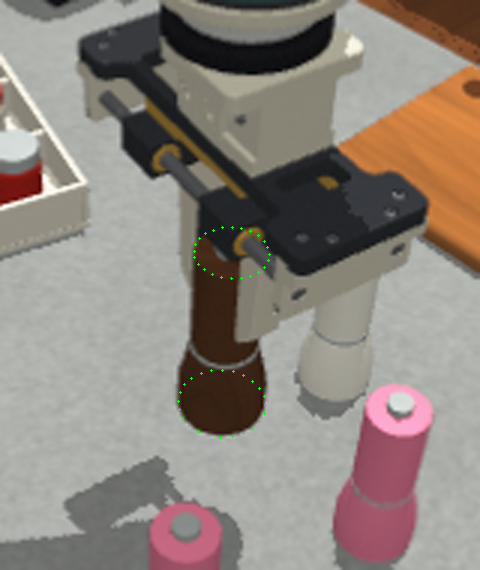

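The dark mill is held upright with its foot on the predicted green outline at (222,405), and its weight reads 1.8 N. The salt and pink mills are undisturbed. I carry it to above the mat.

Emit:
{"name": "arm_command", "arguments": {
  "increments": [
    [[-0.001, 0.012, 0, 0, 0, 0], [-0.004, 0.038, 0, 0, 0, 0], [-0.007, 0.072, 0, 0, 0, 0], [-0.011, 0.112, 0, 0, 0, 0], [-0.015, 0.155, 0, 0, 0, 0], [-0.019, 0.2, 0, 0, 0, 0], [-0.023, 0.245, 0, 0, 0, 0], [-0.028, 0.29, 0, 0, 0, 0], [-0.032, 0.335, 0, 0, 0, 0], [-0.036, 0.375, 0, 0, 0, 0], [-0.039, 0.41, 0, 0, 0, 0], [-0.042, 0.437, 0, 0, 0, 0]]
  ]
}}

```text
time: 17.95
tool_pos: [0.5516, 0.1563, 0.1805]
tcp_rot: [-0.0, 0.088, 0.996, 0.0]
contact_force: [-0.3, -0.5, -1.6]
grip_width: 0.0379
grasp_force: 20.0
```

Emit:
{"name": "arm_command", "arguments": {
  "increments": [
    [[-0.002, 0.02, 0, 0, 0, 0], [-0.0035, 0.035, 0, 0, 0, 0], [-0.004, 0.042, 0, 0, 0, 0], [-0.004, 0.044, 0, 0, 0, 0], [-0.004, 0.044, 0, 0, 0, 0], [-0.004, 0.044, 0, 0, 0, 0]]
  ]
}}

```text
time: 18.55
tool_pos: [0.5635, 0.1953, 0.1808]
tcp_rot: [0.0, 0.089, 0.996, -0.0]
contact_force: [0.1, -0.0, -1.3]
grip_width: 0.038
grasp_force: 20.0
```

```bash
python3 go.py .5635 .196 .085; python3 f.py
python3 - <<'E'
from h import *
for c in('side','top'):
    d=shot(c);print(c,[(np.round(m['at']),round(m['score'],2)) for m in models.mark_of(c,'pepper_mill')]);p=np.array(r.sense()['tool_pos']);print(proj(d,[p[0],p[1],p[2]-.0711]))
E
```

```text
t 18.55 tcp [0.5635 0.1953 0.1808] rot y [ 0.177  0.984 -0.   ] z [ 0. -0. -1.] F [ 0.11 -0.02 -1.28] shift [0.0001 0.0007 0.0958]
[ 0.   -0.51 -2.02] [0.5635 0.1956 0.1807] 18.8 [ 0.004 -0.012 -0.008]
side [(array([416., 277.]), 0.97), (array([265., 101.]), 0.87)]
[270.29974931  98.20187056]
top [(array([428., 203.]), 0.88), (array([426., 264.]), 0.7), (array([186., 161.]), 0.52)]
[185.00206362 163.12615655]
```

Emit:
{"name": "arm_command", "arguments": {
  "increments": [
    [[0, 0, 0.015, 0, 0, 0], [0, 0, 0.035, 0, 0, 0], [0, 0, 0.055, 0, 0, 0], [0, 0, 0.072, 0, 0, 0], [0, 0, 0.084, 0, 0, 0], [0, 0, 0.091, 0, 0, 0], [0, 0, 0.094, 0, 0, 0], [0, 0, 0.095, 0, 0, 0], [0, 0, 0.095, 0, 0, 0]]
  ]
}}

```text
time: 19.9
tool_pos: [0.5638, 0.196, 0.0862]
tcp_rot: [0.0, 0.089, 0.996, 0.0]
contact_force: [-0.6, -0.3, -1.0]
grip_width: 0.0379
grasp_force: 20.0
```

Emit:
{"name": "arm_command", "arguments": {
  "increments": [
    [[0, 0, 0.001, 0, 0, 0], [0, 0, 0.002, 0, 0, 0], [0, 0, 0.003, 0, 0, 0], [0, 0, 0.003, 0, 0, 0], [0, 0, 0.003, 0, 0, 0]]
  ]
}}

```text
time: 20.4
tool_pos: [0.5636, 0.196, 0.0827]
tcp_rot: [0.0, 0.089, 0.996, 0.0]
contact_force: [0.7, 0.3, -2.2]
grip_width: 0.0376
grasp_force: 20.0
```

Emit:
{"name": "arm_command", "arguments": {
  "increments": [
    [[0, 0, 0.0005, 0, 0, 0], [0, 0, 0.001, 0, 0, 0], [0, 0, 0.0015, 0, 0, 0], [0, 0, 0.0015, 0, 0, 0]]
  ]
}}

```text
time: 20.8
tool_pos: [0.5635, 0.1959, 0.0811]
tcp_rot: [-0.0, 0.089, 0.996, -0.0]
contact_force: [0.0, 0.3, -1.6]
grip_width: 0.0376
grasp_force: 20.0
```

Emit:
{"name": "arm_command", "arguments": {
  "increments": [
    [[0, 0, 0.0005, 0, 0, 0], [0, 0, 0.001, 0, 0, 0], [0, 0, 0.001, 0, 0, 0]]
  ]
}}

```text
time: 21.1
tool_pos: [0.5636, 0.1959, 0.0801]
tcp_rot: [0.0, 0.089, 0.996, -0.0]
contact_force: [-0.9, -1.1, -1.9]
grip_width: 0.0376
grasp_force: 20.0
```

Emit:
{"name": "arm_command", "arguments": {
  "increments": [
    [[0, 0, 0.0005, 0, 0, 0], [0, 0, 0.001, 0, 0, 0], [0, 0, 0.001, 0, 0, 0]]
  ]
}}

```text
time: 21.4
tool_pos: [0.5638, 0.196, 0.0801]
tcp_rot: [0.0, 0.089, 0.996, 0.0]
contact_force: [-2.4, -2.0, 7.9]
grip_width: 0.0378
grasp_force: 20.0
```

```bash
python3 f.py
```

```text
[-3.03 -1.89  7.26] [0.5638 0.196  0.0801] 21.65 [-0.289  0.627  0.04 ]
```

Contact at exactly the predicted height (0.0801). I release and go straight up.

Emit:
{"name": "arm_command", "arguments": {
  "increments": [
    [[0, 0, -0.0005, 0, 0, 0], [0, 0, -0.0005, 0, 0, 0], [0, 0, -0.0005, 0, 0, 0], [0, 0, -0.0005, 0, 0, 0], [0, 0, -0.0005, 0, 0, 0], [0, 0, -0.0005, 0, 0, 0]]
  ],
  "jaw": 0.062
}}

```text
time: 22.25
tool_pos: [0.5635, 0.196, 0.0796]
tcp_rot: [-0.0, 0.089, 0.996, -0.0]
contact_force: [-0.4, 0.0, 0.9]
grip_width: 0.0616
grasp_force: 0.0
```

Emit:
{"name": "arm_command", "arguments": {
  "increments": [
    [[0, 0, -0.01, 0, 0, 0], [0, 0, -0.025, 0, 0, 0], [0, 0, -0.045, 0, 0, 0], [0, 0, -0.065, 0, 0, 0], [0, 0, -0.085, 0, 0, 0], [0, 0, -0.105, 0, 0, 0], [0, 0, -0.12, 0, 0, 0], [0, 0, -0.125, 0, 0, 0], [0, 0, -0.125, 0, 0, 0]]
  ]
}}

```text
time: 23.15
tool_pos: [0.5637, 0.196, 0.2055]
tcp_rot: [0.001, 0.089, 0.996, 0.0]
contact_force: [-0.9, -0.5, -1.0]
grip_width: 0.0619
grasp_force: 0.0
```

Emit:
{"name": "arm_command", "arguments": {
  "increments": [
    [[0, 0.02, 0, 0, 0, 0], [0, 0.06, 0, 0, 0, 0], [0, 0.1, 0, 0, 0, 0], [0, 0.14, 0, 0, 0, 0], [0, 0.18, 0, 0, 0, 0], [0, 0.21, 0, 0, 0, 0], [0, 0.22, 0, 0, 0, 0], [0, 0.22, 0, 0, 0, 0], [0, 0.22, 0, 0, 0, 0]]
  ]
}}

```text
time: 24.05
tool_pos: [0.6022, 0.412, 0.204]
tcp_rot: [-0.0, 0.089, 0.996, -0.0]
contact_force: [-0.3, 0.6, 0.5]
grip_width: 0.0622
grasp_force: 0.0
```

```bash
python3 f.py
python3 - <<'E'
from h import *
c='side';d=shot(c)
print([(np.round(m['at'],1),np.round(atz(d,m['at'],.009),3),round(m['score'],2)) for m in models.mark_of(c,'pepper_mill')],[(np.round(m['rect']),round(m['score'],2)) for m in models.recognise(c,'pepper_mill')])
print('expect base',proj(d,[.5635,.196,.009]).round(1),'top',proj(d,[.5635,.196,.134]).round(1))
hs=cv2.cvtColor(d['image'],cv2.COLOR_RGB2HSV)
sub=d['image'][85:128,255:292].astype(int);m=(sub[...,0]<110)&(sub[...,0]>1.6*sub[...,2])&(sub.sum(2)<220)
ys,xs=np.nonzero(m);print('dark',len(xs),[ (y+85,round(xs[ys==y].mean()+255,1)) for y in np.unique(ys)][::4])
for z in(.05,.08,.11):print(z,proj(d,[.5635,.196,z]).round(1))
print([(np.round(m['at'],1)) for m in models.mark_of(c,'salt_mill')])
E
```

```text
[0.14 0.03 0.33] [0.6025 0.4117 0.2051] 24.3 [-0.012 -0.022 -0.007]
[(array([348.4, 312.8]), array([ 0.352, -0.323,  0.009]), 0.81), (array([414.8, 278.6]), array([ 0.491, -0.352,  0.009]), 0.7), (array([270.6, 129.5]), array([0.56 , 0.209, 0.009]), 0.69)] [(array([259.,  88., 280., 131.]), 0.95), (array([400., 226., 436., 287.]), 0.83), (array([334., 267., 365., 327.]), 0.76)]
expect base [274.4 131.2] top [269.1  89.5]
dark 482 [(np.int64(89), np.float64(273.0)), (np.int64(93), np.float64(269.6)), (np.int64(97), np.float64(269.5)), (np.int64(101), np.float64(270.5)), (np.int64(105), np.float64(270.5)), (np.int64(109), np.float64(271.5)), (np.int64(113), np.float64(272.0)), (np.int64(117), np.float64(272.1)), (np.int64(121), np.float64(273.0)), (np.int64(125), np.float64(271.5))]
0.05 [272.8 118.2]
0.08 [271.5 108.3]
0.11 [270.2  98. ]
[array([398. , 221.8])]
```

The mill's axis matches the upright prediction at every height, and the gripper is clear. I hand the job in.

```bash
python3 -c "
from rig import r
print(r.job_done())"
```

```text
the job is handed in; nothing more can be done
None
```

The pepper mill is standing upright on the cork mat in the cell that was empty. The fingertips felt the cork first (about 12 N), the mill is released, the salt mill was left alone, and the job was handed in at about 24 s; no verdict came back.

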